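# Lock the cord reel on its spindle with the hitch pin

### The arm

A 6-joint arm with a two-finger parallel gripper is mounted at the origin on the work surface. World frame = base frame: x ahead of the robot, y to its left, z up, the work surface at z = 0. Lengths are in m, angles in rad, forces in N, time in s.
With the tool pointing down it reaches from about 0.275 to 0.725 m from the base axis. Payload 15.9 kg.
Tool frame: the origin (TCP) lies between the finger pads; the fingertips stand robot.tip_extent ahead of it and the grasp point (between the pads) lies 8 mm behind it (robot.tip_extent is the distance from the TCP to the fingertips, in m); z points along the fingers, y is the line along which they close (so a half turn about z gives the same grasp; the last joint's range is limited). The gripper opens to 85 mm and grips with 20 to 120 N. Pads are 22 mm wide; open, the fingers measure 114 mm over their backs; the gripper's body (76 mm by 85 mm) begins 54 mm behind the grasp point. The pads swing forward as they close: fully open they stand 13 mm farther back than shut.
Start: joints at [-1.14, 0.213, -0.034, 1.323, 0, 1.571], TCP at [0.209, -0.454, 0.242] pointing down, gripper open.
Joint ranges: [-2.98, 2.98], [-0.74, 1.72], [-1.14, 1.35], [-2.1, 2.04], [-1.57, 1.44], [-3.14, 3.14]. Speed limits (rad/s): [1.89, 1.89, 2.39, 2.57, 3.14, 3.14].

### API

Orientations are given as a unit quaternion [w, x, y, z].
In Python, from plant import robot gives the robot as it stands.
- The arm moves only by the tool carry_out, never from a script. Its argument "increments" is a list that holds one entry, the list of rows, each a list of 7 numbers: the shift along the tool's x, y, z as a fraction of full scale, then the turn, a rotation vector about the tool's x, y, z as a fraction of full scale, then the closure, from 0 (fully open) to 1 (shut). A call has 1 to 12 rows; each row is the pose to reach, as a shift and turn from the pose commanded when the call began, along the tool's axes at that moment, turning the shorter way round; what a row does not reach only later rows make up. Full scale, the value 1, is 0.1 m for a shift and 180 degrees for a turn. A row lasts 1/8 s, in which the tool goes at most 62.5 mm and 10.7 degrees, less where a joint would pass 70% of its speed; a pose out of reach is approached as far as the arm can. A call with a number of a shift or a turn outside -1 to 1 is refused whole. A call with a gripper value outside its range is refused whole. The fingers move at their own pace and stop on an object; "force" is the grip in N (left out, the last holds). Time passes only in rows, so rows that repeat a pose let the fingers close. It gives the time, the measured TCP pose, the force, the opening and the grip force at its end, in the units of the state.
- robot.get_state(): the state, without advancing time (a new reading comes with each control period).
- robot.snapshot(name): name is "scene" or "top" or "wrist"; returns a dict with "pixels" (400x640x3 uint8, red, green, blue), "camera_matrix" (3x3 intrinsics, pixels), "R" (3x3) and "t" (3): a world point X has camera coordinates R X + t. Camera axes: x right, y down, z forward; pixel columns grow to the right and rows downward; lengths in m; the calibration is good to about 2 mm. The wrist camera is an equidistant fisheye: a pixel r from the principal point sees the ray r / f radians off the axis. A picture is of the moment at which its call begins. There is no depth.
- robot.job_done(): hands the job in; it is judged then, once.
Trained networks look in a picture, given as the dict that the camera call returned (one of the last four; its "shot" number tells which), for a name from the list of things; names that differ only in an ending like _2 or _b are one class to them, and where a whole thing is asked for, a point or a joint stands for the part that bears it (a point fixed in the world has none). Each returns a list of dicts, best first, with "conf" (0 to 1); they miss things now and then, are a little off and sometimes report something else, mostly with a low value. They report only what shows in the picture. A call takes as long as a camera call. They do not tell look-alikes from the thing itself.
- robot.recognise(picture, query): "centre" ([x, y, z] in m, in the coordinates of the camera as it stood for that picture, good to about 4 mm: the middle of the surface that is visible of it).
- robot.masks_of(picture, query): "mask" (400x640 bool, what is visible of it).
The state is a dict: "time_s": time; "joints": joint angles; "qvel": joint speeds; "tau": joint torques, N m; "ee_pos": TCP position; "ee_rot": TCP orientation; "ft_force": force on the tool from outside, world axes, zero at the start; "wrist_torque": the same for the moment, N m; "opening": finger opening in m; "gripper_force": force on a finger pad.
Only numpy, scipy, OpenCV 4.12 (cv2) and the standard library are available. Lean on these libraries where they do the work, as an engineer would, in place of code of your own. Each camera call takes 0.05 s, during which the arm holds its last target. There are 200 camera calls.

### The job

The cord reel is on the slanted spindle of the green stand, but nothing keeps it there. Take the yellow-headed hitch pin off the mat, push it from the upper side through the cross hole near the spindle's end until its head sits against the spindle, feeling for the hole rather than forcing it, then swing its sprung loop over the end of the spindle until it is fully closed around it, and let go. Leave the other things on the table where they are.

Things in the scene. Friction and masses are not known exactly. Their poses are not given: they have to be found in the camera images.
- bearing: Fixed bearing of the steel spindle, which leans 30 deg from vertical. Origin: on the spindle's axis at the centre of its cross hole, 175 mm above the table. z: along the spindle to its free upper end; x: square to it, 30 deg above level, away from the robot at yaw 0, on the upper side, where the pin goes in so that its weight keeps it in; y: level.
- spindle_end (a point): The spindle's free end, 25 mm beyond the hole's centre. Squared round the hole: flats 13 mm, sides 14 mm from the axis; last 10 mm bevelled from 26 to 10 mm across. Hole: 11.5 mm, straight from flat to flat, not countersunk. A felt brake holds the spindle (0.25 N m) as it last stopped, its hole (and flats) turned up to 22 deg to either side of the bearing's x: look, or feel for the flat.
- stand: Green reel stand, bolted down. Origin: underside, straight below the cross hole. Base plate 170 x 110 x 10 mm, from 50 mm in front (-x) of the origin to 120 mm behind it. On the spindle: a black cone (38 mm across at its top, 21 mm below the hole's centre along the spindle, 64 mm at 40 mm) and under it a 100 mm reel of red cord, 72 mm long, that turns stiffly.
- hitch_pin: Hitch pin lying on the blue mat (3 mm thick), 0.11 to 0.19 kg. Origin: on its axis at the shoulder between shank and head, 11 mm above the table as it lies. Shank: steel, 10 mm thick, 34 mm along -x, last 3 mm chamfered to 7.4 mm. Head: yellow, 42 mm along +x, 16 x 16 mm from x = 0 to 27 (grip here, across y), then 12 mm wide. z: up as it lies, the side over which the loop swings.
- loop_hinge (a point): Hinge of the loop in the pin's head, 34 mm from the shoulder, about the pin's y; the loop's eyes reach to y = +-11.5 mm. In place, the pin's z agrees with the bearing's, its shoulder touches the flat 13 mm from the spindle's axis, this hinge is 47 mm from that axis, and the shank's tip stands out 8 mm on the far side.
- loop (a joint): Angle (rad) of the pin's wire loop, which stays where it is left (0.02 N m). 0: closed, the loop runs around what the shank is pushed through and its end bar lies on top of (+z of) the shank's tip. 2.1: open, leaning back past the head, 53 deg up from the pin's axis towards z.
- loop_tab (a point): Middle of the red tab (18 x 16 x 4 mm) at the loop's end, 72 mm from the hinge; the loop's end bar (5 mm wire) is 63 mm from it. The loop is 43 mm clear inside. The wire is springy: with the pin in place the bar meets the far bevel near 0.3 rad, has to be stretched 1.5 mm over its edge, by pushing the tab outwards and down (8 to 20 N), then pushed on down the far flat to 0.
- spool_white: Bystander: white thread spool, 48 mm across, 75 mm high, upright. Origin: centre of its underside.
- spool_red: Bystander: red thread spool, 48 mm across, 75 mm high, upright. Origin: centre of its underside.
- buckle: Bystander: black strap buckle, 66 x 54 x 9 mm, lying flat on the mat. Origin: centre of its underside.
- mallet: Bystander: wooden mallet lying down, head 62 x 105 x 68 mm, handle 150 mm along its -x. Origin: underside, where the handle meets the head.
- round_knife: Bystander: half-moon knife lying flat, blade radius 62 mm, orange-brown handle 95 mm along its -x, 24 mm high. Origin: underside, where handle and blade meet.
- snap_jar: Bystander: small jar, 68 mm across, 50 mm high. Origin: centre of its underside.
- bone_folder: Bystander: ivory-coloured bone folder, 150 x 24 x 6 mm, lying flat. Origin: centre of its underside.
There are look-alikes about, which are no part of the job. Of the things that look like the hitch_pin, the larger one is meant.

How it is judged:
By the outcome, as a careful person would: the job done as asked, in the order asked, and still so for the second after the job is handed in, with the robot touching nothing.
It also fails if it takes over 67 s, if anything falls off the work surface, if the arm or the gripper's body presses on something with over 40 N, if the wrist force passes 120 N, or if a joint passes its speed limit or range.

## Working session

There is one attempt and no reset: what is moved stays moved. The work goes in short steps, Python scripts to look and compute and a tool call to move; the robot and the scene stay as the last step left them, time stands still between calls to the robot, and variables do not carry over. Pictures are saved under pics/ and viewed, at most 10 in all, crops included, and the job is handed in when it is done.

Besides the shell and the picture viewer there is one more tool, called in YAML: its name, and indented under it one key for each argument. carry_out: Moves the arm, as the interface text tells. Shift numbers are shares of 0.1 m and turn numbers shares of 180 degrees, none past 1 either way. Its arguments: {"type":"object","properties":{"increments":{"type":"array","items":{"type":"array","items":{"type":"array","items":{"type":"number"}}}},"force":{"type":"number"}},"required":["increments"]}

```bash
ls; mkdir -p pics; cat > h.py <<'E'
import numpy as np, cv2
from plant import robot
from scipy.spatial.transform import Rotation as Rot
def save(p,name,crop=None,scale=1):
    im=p["pixels"][:,:,::-1]
    if crop: im=im[crop[1]:crop[3],crop[0]:crop[2]]
    im=cv2.resize(im,None,fx=scale,fy=scale,interpolation=cv2.INTER_CUBIC)
    cv2.imwrite("pics/"+name+".png",im)
def w(p,c): return np.array(p["R"]).T@(np.array(c)-np.array(p["t"]))
def ray(p,uv,fish=False):
    K=np.array(p["camera_matrix"]);R=np.array(p["R"]);t=np.array(p["t"])
    x=(uv[0]-K[0,2])/K[0,0];y=(uv[1]-K[1,2])/K[1,1]
    if fish:
        r=np.hypot(x,y); s=np.sin(r)/max(r,1e-9); d=np.array([x*s,y*s,np.cos(r)])
    else: d=np.array([x,y,1.])
    d/=np.linalg.norm(d)
    return -R.T@t, R.T@d
def proj(p,X,fish=False):
    K=np.array(p["camera_matrix"]);c=np.array(p["R"])@np.array(X)+np.array(p["t"])
    if fish:
        r=np.hypot(c[0],c[1]);th=np.arctan2(r,c[2]);x,y=c[0]/r*th,c[1]/r*th
    else: x,y=c[:2]/c[2]
    return np.array([K[0,0]*x+K[0,2],K[1,1]*y+K[1,2]])
def tri(rays):
    A=np.zeros((3,3));b=np.zeros(3)
    for o,d in rays:
        M=np.eye(3)-np.outer(d,d);A+=M;b+=M@o
    return np.linalg.solve(A,b)
def pose():
    s=robot.get_state();q=s["ee_rot"]
    return np.array(s["ee_pos"]),Rot.from_quat([q[1],q[2],q[3],q[0]])
def rel(pos,R,P0=None):
    p,r=P0 or pose()
    return np.round(np.r_[r.inv().apply(np.array(pos)-p)/.1,(r.inv()*R).as_rotvec()/np.pi],4)
E
python3 - <<'E'
from h import *
print(robot.tip_extent, robot.get_state())
ps={n:robot.snapshot(n) for n in("scene","top","wrist")}
im=np.vstack([ps["scene"]["pixels"],ps["top"]["pixels"]])[:,:,::-1]
cv2.imwrite("pics/a.png",cv2.resize(im,None,fx=.75,fy=.75,interpolation=cv2.INTER_AREA))
for n,p in ps.items():
    for q in["hitch_pin","loop_tab","loop","stand","bearing","buckle","mallet","round_knife","snap_jar","bone_folder","spool_white","spool_red"]:
        for d in robot.recognise(p,q)[:4]:
            X=w(p,d["centre"]); print(n,q,round(d["conf"],2),X.round(3),proj(p,X,n=="wrist").round())
    print(n,np.array(p["camera_matrix"]).round(1).tolist(),(-np.array(p["R"]).T@p["t"]).round(3))
E
```

```text
pics
0.011 {'time_s': 0.0, 'joints': array([-1.14000199e+00,  2.13334203e-01, -3.50539250e-02,  1.32352772e+00,
        3.91633269e-05,  1.57080880e+00]), 'qvel': array([-0.00124373,  0.00081472, -0.00113342, -0.00130884,  0.00137961,
        0.00174186]), 'tau': array([ 1.51126271e-03, -6.86172581e+01,  4.87116587e+01,  1.75617513e-02,
       -2.57670058e-05,  3.28211229e-05]), 'ee_pos': array([ 0.20866561, -0.45400412,  0.24182919]), 'ee_rot': array([-5.51011355e-04,  9.76892764e-01,  2.13729299e-01, -1.00515229e-04]), 'ft_force': array([0.29873448, 0.56804581, 0.06278911]), 'wrist_torque': array([ 0.00413771, -0.00939685, -0.02601788]), 'gripper_force': 0.0, 'opening': 0.08575617240257032}
scene hitch_pin 0.63 [ 0.501 -0.202  0.019] [246. 252.]
scene hitch_pin 0.56 [ 0.183 -0.313  0.005] [224. 186.]
scene loop_tab 0.31 [0.422 0.403 0.042] [447. 219.]
scene stand 0.84 [0.571 0.149 0.09 ] [372. 251.]
scene bearing 0.8 [0.563 0.15  0.143] [374. 235.]
scene buckle 0.53 [0.663 0.386 0.058] [469. 283.]
scene mallet 0.82 [0.664 0.388 0.054] [469. 284.]
scene round_knife 0.83 [ 0.627 -0.4
[... 1067 characters left out ...]
.62 [0.398 0.401 0.051] [191. 241.]
top bone_folder 0.76 [ 0.381 -0.401  0.005] [462. 236.]
top bone_folder 0.61 [0.528 0.155 0.15 ] [270. 185.]
top spool_white 0.68 [ 0.763 -0.035  0.079] [334. 113.]
top spool_red 0.66 [0.758 0.044 0.079] [308. 115.]
top [[497.4, 0.0, 326.8], [0.0, 497.4, 199.6], [0.0, 0.0, 1.0]] [0.172 0.007 1.487]
wrist hitch_pin 0.91 [ 0.177 -0.315  0.013] [205. 151.]
wrist hitch_pin 0.18 [ 0.372 -0.401  0.008] [336.  32.]
wrist loop_tab 0.88 [ 0.16  -0.308  0.007] [197. 161.]
wrist loop 0.63 [ 0.164 -0.31   0.008] [200. 159.]
wrist bone_folder 0.72 [ 0.374 -0.4    0.006] [336.  30.]
wrist [[309.7, 0.0, 318.6], [0.0, 309.7, 200.5], [0.0, 0.0, 1.0]] [ 0.272 -0.424  0.373]
```

View pics/a.png

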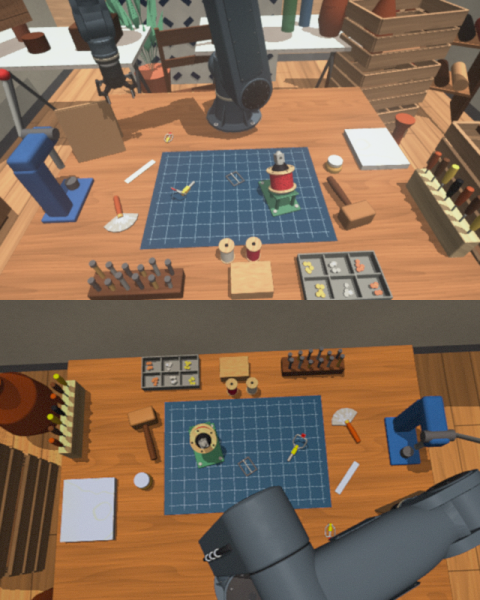

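The picture shows two candidates. The larger pin, yellow with a red tab, is on the mat at scene (246,252) / top (392,195). A small look-alike lies off the mat at scene (224,186) / top (438,306). The stand is at scene (372,251) / top (270,186). I choose the one on the mat and check it in a close crop.

```bash
python3 - <<'E'
from h import *
s=robot.snapshot("scene");t=robot.snapshot("top")
def c(p,x,y,r=30): return cv2.resize(p["pixels"][y-r:y+r,x-r:x+r,::-1],(290,290),interpolation=cv2.INTER_CUBIC)
cv2.imwrite("pics/b.png",np.vstack([np.hstack([c(s,246,250),c(t,397,190)]),np.hstack([c(s,372,230,40),c(t,270,190)])]))
# wrist cam in tool frame
p=robot.snapshot("wrist");P,R=pose()
C=-np.array(p["R"]).T@p["t"]
print("cam in tool",R.inv().apply(C-P).round(4),(R.inv().as_matrix()@np.array(p["R"]).T).round(3).tolist())
E
```

```text
cam in tool [ 0.0701 -0.0006 -0.1312] [[-0.0, -0.961, -0.275], [1.0, -0.0, 0.0], [-0.0, -0.275, 0.961]]
```

View pics/b.png

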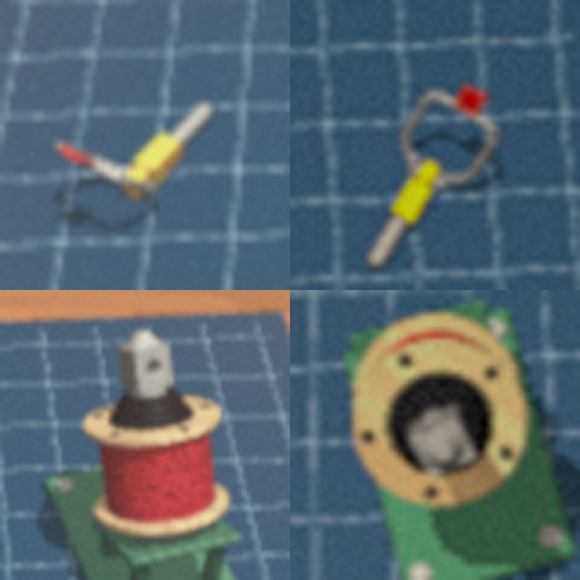

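The crop confirms it: the larger pin, with shank toward the robot and to the left, loop leaning back and a red tab. The spindle's hole faces away from the robot. I move toward the pin and test joint 6's sense at the same time.

carry_out:
  increments:
    - [[0.5,-0.15,0,0,0,0.05,0],[1,-0.3,0,0,0,0.1,0],[1,-0.3,0,0,0,0.1,0]]

```text
time_s: 2.48
ee_pos: [0.2891, -0.3834, 0.2424]
ee_rot: [-0.0, 0.998, 0.058, 0.0]
ft_force: [-0.7, -0.9, 0.3]
opening: 0.0853
gripper_force: 0.0
```

```bash
python3 - <<'E'
from h import *
s=robot.get_state();P,R=pose();print(s["joints"].round(3),P.round(3),R.as_matrix().round(3).tolist())
E
```

```text
[-0.925  0.172 -0.085  1.314  0.     2.099] [ 0.289 -0.383  0.242] [[0.993, 0.117, 0.0], [0.117, -0.993, 0.0], [0.0, -0.0, -1.0]]
```

carry_out:
  increments:
    - [[0.3,-0.25,0,0,0,-0.058,0],[0.6,-0.5,0,0,0,-0.116,0],[0.9,-0.75,0,0,0,-0.174,0],[1,-1,0,0,0,-0.232,0],[1,-1,0,0,0,-0.29,0],[1,-1,0,0,0,-0.348,0],[1,-1,0,0,0,-0.4,0]]

```text
time_s: 3.35
ee_pos: [0.3746, -0.2748, 0.2423]
ee_rot: [0.0, 0.771, 0.637, -0.0]
ft_force: [-0.4, -0.5, -0.4]
opening: 0.0852
gripper_force: 0.0
```

```bash
python3 - <<'E'
from h import *
a=np.radians(150)
R=Rot.from_matrix(np.array([[np.cos(a),np.sin(a),0],[np.sin(a),-np.cos(a),0],[0,0,-1]]))
print(pose()[0],rel([.50,-.19,.22],R),robot.get_state()["joints"].round(2))
E
```

```text
[ 0.37457682 -0.27477708  0.24233891] [ 1.0702e+00  1.0708e+00  2.2320e-01 -0.0000e+00  1.0000e-04 -3.9400e-01] [-0.63  0.14 -0.12  1.31 -0.    1.13]
```

carry_out:
  increments:
    - [[0.3,0.3,0.1,0,0,-0.058,0],[0.6,0.6,0.2,0,0,-0.116,0],[0.9,0.9,0.22,0,0,-0.174,0],[1,1,0.22,0,0,-0.232,0],[1,1,0.22,0,0,-0.29,0],[1,1,0.22,0,0,-0.348,0],[1,1,0.22,0,0,-0.394,0],[1,1,0.22,0,0,-0.394,0]]

```text
time_s: 4.35
ee_pos: [0.4923, -0.1964, 0.2203]
ee_rot: [-0.0, 0.262, 0.965, -0.0]
ft_force: [-0.7, -0.4, 0.6]
opening: 0.0856
gripper_force: 0.0
```

```bash
python3 - <<'E'
from h import *
p=robot.snapshot("wrist")
P,R=pose();print(P.round(4),R.as_matrix().round(3).tolist())
np.savez("w1.npz",**{k:np.array(p[k]) for k in("pixels","camera_matrix","R","t")})
for q in["hitch_pin","loop_tab"]:
    for d in robot.recognise(p,q)[:2]:
        X=w(p,d["centre"]);print(q,d["conf"],X.round(4),proj(p,X,True).round(1))
save(p,"c",(120,40,520,340),2)
E
```

```text
[ 0.4924 -0.1964  0.2203] [[-0.861, 0.509, -0.0], [0.509, 0.861, -0.0], [0.0, -0.0, -1.0]]
hitch_pin 0.97 [ 0.5129 -0.204   0.0185] [321.7 197.4]
hitch_pin 0.58 [ 0.1812 -0.3103  0.0117] [117.2  20.6]
loop_tab 0.79 [ 0.5361 -0.2273  0.0607] [313.8 238.5]
loop_tab 0.59 [ 0.1619 -0.3075  0.0132] [113.3   9. ]
```

View pics/c.png

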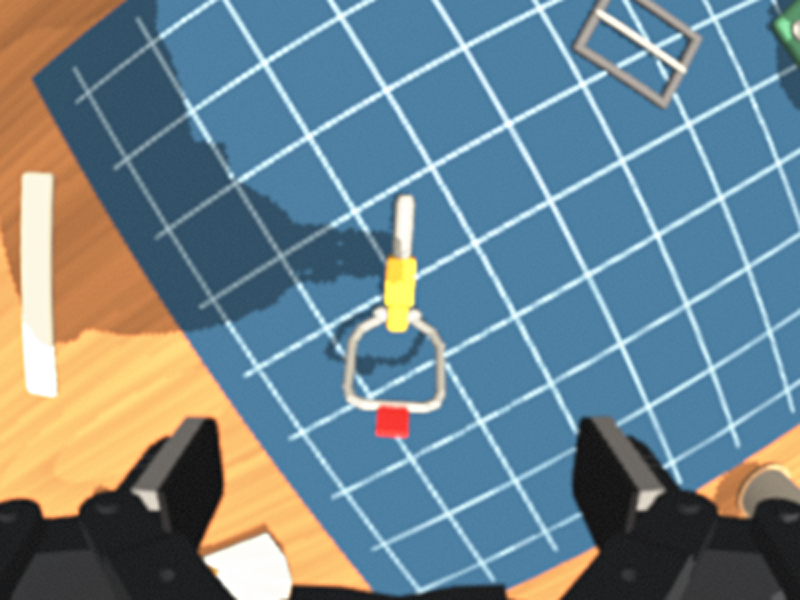

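The wrist crop shows the pin: shank tip at full-frame (322,138), shoulder at (320.5,169), head end at (318,204), tab at (316,251). I compute the positions with this view and the top view.

```bash
python3 - <<'E'
from h import *
p=dict(np.load("w1.npz"));t=robot.snapshot("top")
def yel(p):
    hsv=cv2.cvtColor(p["pixels"],cv2.COLOR_RGB2HSV)
    return cv2.inRange(hsv,(22,150,120),(35,255,255))
def onz(p,uv,z,f): o,d=ray(p,uv,f);return o+d*(z-o[2])/d[2]
for f,q,box in((True,p,(250,100,400,260)),(False,t,(370,160,420,230))):
    m=yel(q);mm=np.zeros_like(m);mm[box[1]:box[3],box[0]:box[2]]=m[box[1]:box[3],box[0]:box[2]]
    v,u=np.nonzero(mm);X=np.array([onz(q,(a,b),.018,f) for a,b in zip(u,v)])
    c=X.mean(0);e=np.linalg.svd(X-c,full_matrices=False)[2][0];e*=np.sign(e[0]);s=(X-c)@e
    print(f,len(u),u.mean().round(1),v.mean().round(1),"c",c.round(4),"yaw",np.degrees(np.arctan2(e[1],e[0])).round(1),"ext",s.min().round(4),s.max().round(4))
    c2=(u.mean(),v.mean()); globals()["r%d"%f]=ray(q,c2,f)
T=tri([r0,r1]);print("tri head centroid",T.round(4))
for n,uv,z in(("tip",(322.5,138.5),.011),("shoulder",(320.5,169),.019),("headend",(318.3,204),.017)): print(n,onz(p,uv,z,True).round(4))
E
```

```text
True 206 317.6 183.1 c [ 0.4967 -0.1998  0.018 ] yaw -34.8 ext -0.0166 0.0239<stdin>:10: RuntimeWarning: Mean of empty slice.
  ret = ret.dtype.type(ret / rcount)
Traceback (most recent call last):
numpy.linalg.LinAlgError: 1-dimensional array given. Array must be at least two-dimensional
```

```bash
python3 - <<'E'
from h import *
p=dict(np.load("w1.npz"))
def onz(p,uv,z,f=True): o,d=ray(p,uv,f);return o+d*(z-o[2])/d[2]
a=[onz(p,uv,z) for uv,z in(((322.5,138.5),.011),((320.5,169),.015),((318.3,204),.015))]
print(np.round(a,4)); d=a[2]-a[0];yaw=np.arctan2(d[1],d[0]);print(np.degrees(yaw))
C=-p["R"].T@p["t"];P,R=pose()
# finger tip: pixel (225,250) depth estimate with y=-0.043
o,dd=ray(p,(220,250),True); dt=R.inv().apply(dd);ot=R.inv().apply(o-P);k=(-.043-ot[1])/dt[1];print("tip tool coords",(ot+k*dt).round(4))
g=a[1]+np.array([np.cos(yaw),np.sin(yaw),0])*.014
b=yaw+np.pi
Rt=Rot.from_matrix(np.array([[np.cos(b),np.sin(b),0],[np.sin(b),-np.cos(b),0],[0,0,-1]]))
print("grasp",g,rel([g[0],g[1],.11],Rt),robot.tip_extent)
E
```

```text
[[ 0.4573 -0.1705  0.011 ]
 [ 0.485  -0.1893  0.015 ]
 [ 0.5185 -0.2117  0.015 ]]
-34.0027273229943
tip tool coords [ 0.0129 -0.043  -0.012 ]
grasp [ 0.49663531 -0.19709263  0.015     ] [-0.0412  0.0129  1.103  -0.      0.      0.0193] 0.011
```

carry_out:
  increments:
    - [[-0.04,0.013,0.5,0,0,0.019,0],[-0.04,0.013,1,0,0,0.019,0],[-0.04,0.013,1,0,0,0.019,0],[-0.04,0.013,1,0,0,0.019,0]]

```text
time_s: 5.05
ee_pos: [0.4973, -0.1972, 0.1222]
ee_rot: [0.001, 0.291, 0.957, -0.0]
ft_force: [0.1, -0.4, -1.1]
opening: 0.0852
gripper_force: 0.0
```

```bash
python3 - <<'E'
from h import *
p=robot.snapshot("wrist")
P,R=pose();print(P.round(4))
np.savez("w2.npz",**{k:np.array(p[k]) for k in("pixels","camera_matrix","R","t")})
save(p,"d",(220,80,420,280),3)
for X in((0.4573,-.1705,.011),(.485,-.1893,.015)):print(proj(p,X,True))
E
```

```text
[ 0.4977 -0.1973  0.1226]
[317.67106657 141.87160178]
[317.44693129 184.67041609]
```

View pics/d.png

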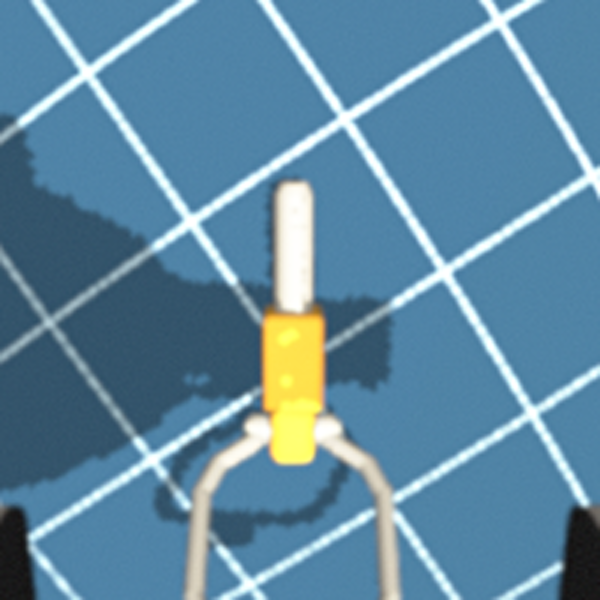

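The pin is aligned with the tool: tip at (317,141) and shoulder at (318,184), within 1 px of the prediction, so the height is confirmed. Descending to grasp.

carry_out:
  increments:
    - [[0,0,0.45,0,0,0,0.3],[0,0,0.9,0,0,0,0.5],[0,0,0.98,0,0,0,0.5],[0,0,0.98,0,0,0,0.5],[0,0,0.98,0,0,0,0.5]]

```text
time_s: 5.72
ee_pos: [0.498, -0.1974, 0.0244]
ee_rot: [0.002, 0.291, 0.957, -0.0]
ft_force: [0.0, -0.2, 1.3]
opening: 0.0429
gripper_force: 0.0
```

```bash
python3 - <<'E'
from h import *
s=robot.get_state();print(s["ee_pos"].round(4),s["ft_force"].round(2),s["opening"],robot.tip_extent)
E
```

```text
[ 0.498  -0.1974  0.0244] [ 0.02 -0.17  1.33] 0.042932233344803235 0.011
```

carry_out:
  increments:
    - [[0,0,0.07,0,0,0,0.6],[0,0,0.07,0,0,0,0.8],[0,0,0.07,0,0,0,1],[0,0,0.07,0,0,0,1],[0,0,0.07,0,0,0,1],[0,0,0.07,0,0,0,1]]
  force: 80

```text
time_s: 6.48
ee_pos: [0.4966, -0.1968, 0.0156]
ee_rot: [0.0, 0.291, 0.957, 0.0]
ft_force: [-2.5, 1.0, 5.6]
opening: 0.0139
gripper_force: 78.9
```

carry_out:
  increments:
    - [[0,0,-0.3,0,0,0,1],[0,0,-0.9,0,0,0,1],[0,0,-1,0,0,0,1],[0,0,-1,0,0,0,1]]

```text
time_s: 6.98
ee_pos: [0.4969, -0.1969, 0.1155]
ee_rot: [0.0, 0.291, 0.957, -0.0]
ft_force: [-0.1, 0.1, -2.9]
opening: 0.0139
gripper_force: 78.5
```

```bash
python3 - <<'E'
from h import *
s=robot.get_state();print(s["ee_pos"].round(4),s["ft_force"].round(2),s["opening"],s["joints"].round(2))
t=robot.snapshot("top");sc=robot.snapshot("scene");w1=robot.snapshot("wrist")
for n,q in(("ts",t),("ss",sc),("w3",w1)): np.savez(n,**{k:np.array(q[k]) for k in("pixels","camera_matrix","R","t")})
E
```

```text
[ 0.4969 -0.1969  0.1155] [-0.14  0.06 -2.92] 0.013909324352689259 [-0.38  0.34 -0.19  1.04 -0.    0.21]
```

```bash
python3 - <<'E'
from h import *
t,s,v=[dict(np.load(n+".npz")) for n in("ts","ss","w3")]
def c(p,x,y,r,n=395): return cv2.resize(p["pixels"][y-r:y+r,x-r:x+r,::-1],(n,n),interpolation=cv2.INTER_CUBIC)
cv2.imwrite("pics/e.png",np.hstack([c(s,372,230,40),c(t,272,190,35)]))
for n,p,uv in(("scene mouth",s,(373.4,210.7)),("top end",t,(271,194))):
    o,d=ray(p,uv); z=.1815 if n[0]=="s" else .175+.025*.866
    print(n,(o+d*(z-o[2])/d[2]).round(4))
E
```

```text
scene mouth [0.513  0.1523 0.1815]
top end [0.4904 0.1488 0.1966]
```

View pics/e.png

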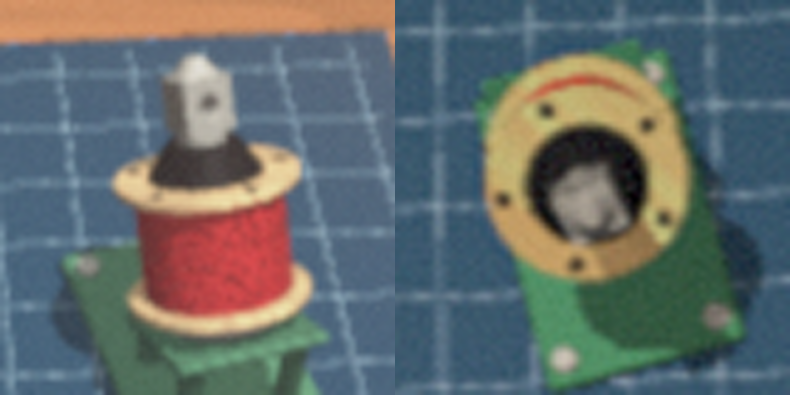

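Left (scene): the square spindle end with its hole at crop (210,101), and the left side face visible too, so the flat points a bit right of the camera. Right (top): plate screws at (653,70), (717,316) and (563,358) give a stand yaw of about 15°. Both views agree on an origin near (0.502, 0.152, 0.175).

```bash
cat >> h.py <<'E'
O=np.array([.502,.152,.175]); YAW=np.radians(15); TP=np.array([.0138,0,.0046])
def Bmat(delta=0):
    c,s=np.cos(YAW),np.sin(YAW);h=np.sqrt(3)/2
    x=np.array([h*c,h*s,.5]);z=np.array([-.5*c,-.5*s,h])
    return Rot.from_matrix(np.c_[x,np.cross(z,x),z])*Rot.from_euler("z",delta,degrees=True)
def tgt(px,py,pz,delta):  # pin origin in (delta-turned) bearing frame -> TCP pose
    B=Bmat(delta)
    return O+B.apply(np.array([px,py,pz])+TP), B*Rot.from_matrix(np.diag([-1.,1,-1]))
def slerp_way(P0,P1,f): return P0[0]+(P1[0]-P0[0])*f, P0[1]*Rot.from_rotvec((P0[1].inv()*P1[1]).as_rotvec()*f)
E
python3 - <<'E'
from h import *
P0=pose(); P1=tgt(.067,0,.06,-4); up=(P0[0]+[0,0.02,.09],P0[1])
print(P0[0],P1[0])
ws=[P0,up]+[slerp_way(up,P1,f) for f in(.25,.5,.75,1)]
for a,b in zip(ws,ws[1:]): print(rel(b[0],b[1],a))
E
```

```text
[ 0.49575996 -0.19643834  0.11375557] [0.53968525 0.15626258 0.27124683]
[ 0.1134  0.1657 -0.8998  0.      0.      0.    ]
[ 0.372   0.7521 -0.1682 -0.019  -0.0385 -0.0608]
[ 0.2018  0.8168 -0.1561 -0.019  -0.0385 -0.0608]
[ 0.0254  0.8469 -0.1201 -0.019  -0.0385 -0.0608]
[-0.1476  0.8407 -0.0621 -0.019  -0.0385 -0.0608]
```

carry_out:
  increments:
    - [[0.11,0.16,-0.45,0,0,0,1],[0.11,0.16,-0.9,0,0,0,1],[0.11,0.16,-0.9,0,0,0,1]]

```text
time_s: 7.5
ee_pos: [0.4975, -0.1776, 0.2071]
ee_rot: [0.002, 0.291, 0.957, -0.0]
ft_force: [-0.6, 0.0, -2.3]
opening: 0.0138
gripper_force: 78.8
```

carry_out:
  increments:
    - [[0.2,0.4,-0.09,-0.01,-0.02,-0.03,1],[0.37,0.75,-0.17,-0.019,-0.0385,-0.061,1],[0.37,0.75,-0.17,-0.019,-0.0385,-0.061,1]]

```text
time_s: 7.88
ee_pos: [0.5065, -0.0926, 0.2212]
ee_rot: [0.066, 0.196, 0.978, 0.011]
ft_force: [0.2, -0.4, -1.2]
opening: 0.0137
gripper_force: 78.8
```

carry_out:
  increments:
    - [[0.1,0.4,-0.08,-0.01,-0.02,-0.03,1],[0.2,0.82,-0.16,-0.019,-0.0385,-0.061,1],[0.2,0.82,-0.16,-0.019,-0.0385,-0.061,1]]

```text
time_s: 8.25
ee_pos: [0.5178, -0.0098, 0.2384]
ee_rot: [0.131, 0.1, 0.986, 0.022]
ft_force: [0.0, -0.2, -2.1]
opening: 0.0137
gripper_force: 79.0
```

carry_out:
  increments:
    - [[0.02,0.42,-0.06,-0.01,-0.02,-0.03,1],[0.03,0.85,-0.12,-0.019,-0.0385,-0.061,1],[0.03,0.85,-0.12,-0.019,-0.0385,-0.061,1]]

```text
time_s: 8.62
ee_pos: [0.5285, 0.0733, 0.2551]
ee_rot: [0.195, 0.003, 0.98, 0.032]
ft_force: [0.3, -0.2, -1.0]
opening: 0.0138
gripper_force: 79.1
```

```bash
python3 - <<'E'
from h import *
P1=tgt(.067,0,.06,-4);P2=tgt(.067,0,.0,-4);P=pose();print(P[0].round(4),rel(*P1,P),rel(*P2,P1),robot.get_state()["joints"].round(2))
E
```

```text
[0.5285 0.0733 0.2551] [-0.1498  0.8374 -0.0551 -0.0189 -0.0382 -0.0596] [0.  0.  0.6 0.  0.  0. ] [ 0.13 -0.07 -0.39  0.85  0.01  0.14]
```

Now over the spindle, staying 60 mm up along its axis, and look down it.

carry_out:
  increments:
    - [[-0.07,0.42,-0.03,-0.01,-0.02,-0.03,1],[-0.15,0.84,-0.055,-0.019,-0.038,-0.06,1],[-0.15,0.84,-0.055,-0.019,-0.038,-0.06,1],[-0.15,0.84,-0.055,-0.019,-0.038,-0.06,1]]

```text
time_s: 9.12
ee_pos: [0.5402, 0.1544, 0.2712]
ee_rot: [0.254, -0.091, 0.962, 0.042]
ft_force: [0.2, -0.1, -1.2]
opening: 0.0135
gripper_force: 79.3
```

```bash
python3 - <<'E'
from h import *
p=robot.snapshot("wrist")
P=pose();print(P[0].round(4),rel(*tgt(.067,0,.06,-4),P))
np.savez("w4.npz",**{k:np.array(p[k]) for k in("pixels","camera_matrix","R","t")})
im=p["pixels"][60:320,200:440,::-1];cv2.imwrite("pics/f.png",cv2.resize(im,None,fx=2.3,fy=2.3,interpolation=cv2.INTER_CUBIC))
B=Bmat(-4)
for n,X in(("end",(0,0,.025)),("O",(0,0,0)),("mouth",(.013,0,0)),("c1",(.013,.014,.015)),("c2",(.013,-.014,.015)),("c3",(-.013,.014,.015)),("c4",(-.013,-.014,.015))):
    uv=proj(p,O+B.apply(X),True);print(n,uv.round(1),((uv-[200,60])*2.3).round())
Rp=P[1]*Rot.from_matrix(np.diag([-1.,1,-1]))
for n,X in(("tip",(-.034,0,0)),("sh",(0,0,0.008))):
    uv=proj(p,P[0]+Rp.apply(np.array(X)-TP),True);print(n,uv.round(1),((uv-[200,60])*2.3).round())
E
```

```text
[0.5403 0.1543 0.2714] [ 0.0033  0.0203  0.0012 -0.0006 -0.0005 -0.0008]
end [321.  94.] [278.  78.]
O [320.8  96.7] [278.  84.]
mouth [320.8 117.3] [278. 132.]
c1 [345.1 117.6] [334. 132.]
c2 [296.7 117.6] [222. 132.]
c3 [345.2  73.4] [334.  31.]
c4 [296.4  73.4] [222.  31.]
tip [317.1 164.1] [269. 239.]
sh [317.1 242.4] [269. 420.]
```

View pics/f.png

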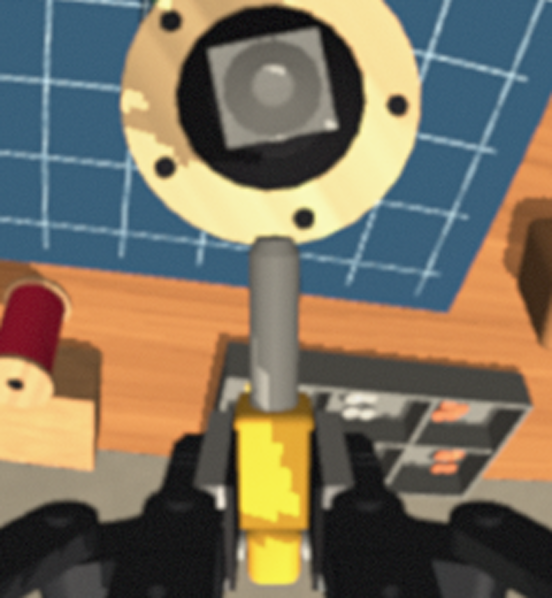

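The wrist view looks down the spindle. The square end has corners at crop (207,48), (320,28), (337,128), (228,150), turned about 10.7° from the tool. The shank tip is at (273,238). I refine the origin and axis from this and move to the pre-insertion pose.

```bash
python3 - <<'E'
from h import *
from scipy.optimize import least_squares
import h
p=dict(np.load("w4.npz"))
obs=np.array([[207,48],[320,28],[337,128],[228,150]])/2.3+[200,60]
L=np.array([[-.013,-.014,.015],[-.013,.014,.015],[.013,.014,.015],[.013,-.014,.015]])
circ=np.array([271,96.5])/2.3+[200,60]
def f(v,zf=None):
    o=O+np.array([v[0],v[1],0])
    B=Bmat(v[2])
    return np.r_[*[proj(p,o+B.apply(x),True) for x in L]]-obs.ravel()
r=least_squares(f,[0,0,5],x_scale=[.001,.001,1]);print(r.x,r.fun.round(1))
o=O+[r.x[0],r.x[1],0];B=Bmat(r.x[2])
# circle r=32 at z=-.04
c=np.array([proj(p,o+B.apply([.032*np.cos(a),.032*np.sin(a),-.04]),True) for a in np.linspace(0,6.28,60)])
print("circle box px",(((c.min(0)-[200,60])*2.3),(c.max(0)-[200,60])*2.3),"obs 177..365, 5..188")
print("end",(proj(p,o+B.apply([0,0,.025]),True)-[200,60])*2.3,"obs 273,87")
E
```

```text
[ 2.15467531e-03 -8.55551152e-04  6.56835011e+00] [ 0.7  0.4 -0.8  0.2  0.   0.1  0.1 -0.8]
circle box px (array([176.25311854,   2.00830478]), array([370.63950513, 193.0224786 ])) obs 177..365, 5..188
end [272.88162709  85.46314032] obs 273,87
```

```bash
cat >> h.py <<'E'
O=np.array([.5042,.1511,.175]); TP=np.array([.0138,-.0008,.0046])
D=6.6
def inpin(P=None):  # pin origin in turned bearing frame, mm
    P=P or pose(); B=Bmat(D); X=B.inv().apply(P[0]-O); return ((X-TP)*1000).round(2), np.degrees((B.inv()*P[1]*Rot.from_matrix(np.diag([-1.,1,-1]))).as_rotvec()).round(2)
def show():
    s=robot.get_state();B=Bmat(D);print(s["time_s"],"pin mm",*inpin(),"F in pin",B.inv().apply(s["ft_force"]).round(1),"T",B.inv().apply(s["wrist_torque"]).round(2),"open",round(s["opening"]*1e3,1),s["gripper_force"])
E
python3 - <<'E'
from h import *
show();P=pose();a=tgt(.067,0,.03,D);b=tgt(.067,0,0,D);c=tgt(.052,0,0,D)
for q in(a,b): print(rel(*q,P))
print(rel(*c,b))
E
```

```text
9.175 pin mm [ 64.1  -14.5   61.07] [ -0.11   0.1  -10.74] F in pin [-1.1 -0.4 -0.6] T [ 0.09  0.68 -0.01] open 13.7 79.29939866065979
[-0.0019  0.1485  0.3104 -0.0006 -0.0005 -0.0597]
[-2.400e-03  1.491e-01  6.104e-01 -6.000e-04 -5.000e-04 -5.970e-02]
[ 0.15 -0.    0.    0.    0.    0.  ]
```

carry_out:
  increments:
    - [[0,0.08,0.05,0,0,-0.03,1],[0,0.149,0.2,-0.0006,-0.0005,-0.06,1],[-0.002,0.149,0.45,-0.0006,-0.0005,-0.06,1],[-0.002,0.149,0.61,-0.0006,-0.0005,-0.06,1],[-0.002,0.149,0.61,-0.0006,-0.0005,-0.06,1],[-0.002,0.149,0.61,-0.0006,-0.0005,-0.06,1]]

```text
time_s: 9.93
ee_pos: [0.5671, 0.1779, 0.2209]
ee_rot: [0.259, -0.182, 0.948, 0.019]
ft_force: [-0.2, 0.4, -2.0]
opening: 0.0139
gripper_force: 79.3
```

```bash
python3 - <<'E'
from h import *
show();P=pose()
p=robot.snapshot("wrist");s=robot.snapshot("scene")
print("to x=50",rel(*tgt(.050,0,0,D),P))
np.savez("w5.npz",**{k:np.array(p[k]) for k in("pixels","camera_matrix","R","t")})
a=cv2.resize(p["pixels"][60:260,220:420,::-1],(400,400),interpolation=cv2.INTER_CUBIC)
b=cv2.resize(s["pixels"][180:240,345:405,::-1],(400,400),interpolation=cv2.INTER_CUBIC)
cv2.imwrite("pics/g.png",np.hstack([a,b]))
B=Bmat(D);Rp=P[1]*Rot.from_matrix(np.diag([-1.,1,-1]))
for n,X in zip("1234",[[-.013,-.014,.015],[-.013,.014,.015],[.013,.014,.015],[.013,-.014,.015]]): print(n,((proj(p,O+B.apply(X),True)-[220,60])*2).round())
for n,X in(("tip",(-.034,0,0)),("sh",(0,0,0.008))): print(n,((proj(p,P[0]+Rp.apply(np.array(X)-TP),True)-[220,60])*2).round())
E
```

```text
9.925 pin mm [68.31  0.96  1.29] [ 0.05 -0.16  0.15] F in pin [-1.   0.5 -1.7] T [0.08 0.61 0.02] open 13.9 79.31181192398071
to x=50 [ 0.1831 -0.0091  0.0124  0.0003  0.0009  0.0008]
1 [123. -19.]
2 [267. -19.]
3 [266. 111.]
4 [123. 111.]
tip [198. 206.]
sh [198. 363.]
```

View pics/g.png

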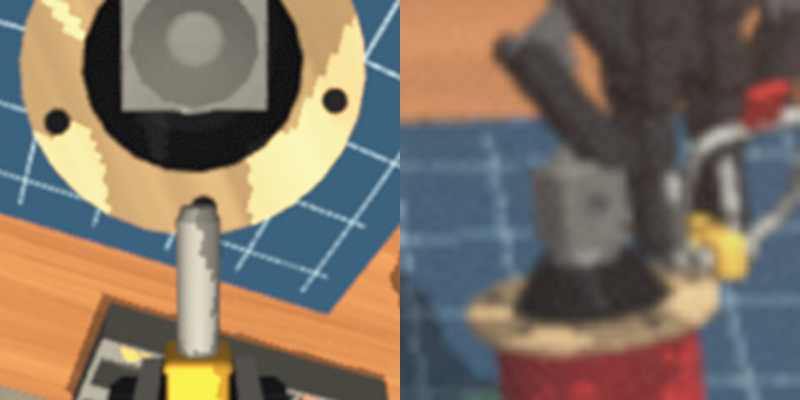

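Left: the square is level (121–267, lower edge at row 111), with the shank at column 198 and its tip at (199,205). Only the ~1 mm y offset remains, which the state shows too. Right: the hole is at (600,200) and the loop is still open. I approach just short of the flat.

carry_out:
  increments:
    - [[0.09,-0.009,0.012,0.0003,0.0009,0.0008,1],[0.18,-0.009,0.012,0.0003,0.0009,0.0008,1],[0.18,-0.009,0.012,0.0003,0.0009,0.0008,1],[0.18,-0.009,0.012,0.0003,0.0009,0.0008,1]]

```text
time_s: 10.52
ee_pos: [0.5535, 0.1715, 0.2106]
ee_rot: [0.258, -0.181, 0.949, 0.019]
ft_force: [0.5, 0.3, -1.0]
opening: 0.0141
gripper_force: 79.3
```

```bash
python3 - <<'E'
from h import *
show()
for x in(.044,): print(rel(*tgt(x,0,0,D),pose()))
E
```

```text
10.525 pin mm [50.22  0.41 -0.26] [ 0.01 -0.01  0.05] F in pin [ 0.   0.2 -1.1] T [ 0.02  0.58 -0.  ] open 14.1 79.30250644683838
[ 0.0622 -0.004  -0.0026  0.0001  0.0001  0.0003]
```

carry_out:
  increments:
    - [[0.015,-0.004,-0.002,0,0,0,1],[0.03,-0.004,-0.002,0,0,0,1],[0.04,-0.004,-0.002,0,0,0,1],[0.05,-0.004,-0.002,0,0,0,1],[0.06,-0.004,-0.002,0,0,0,1],[0.06,-0.004,-0.002,0,0,0,1]]

```text
time_s: 11.28
ee_pos: [0.5487, 0.1691, 0.2075]
ee_rot: [0.258, -0.181, 0.949, 0.019]
ft_force: [-0.2, -0.2, -1.2]
opening: 0.0137
gripper_force: 79.3
```

```bash
python3 - <<'E'
from h import *
show()
E
```

```text
11.275 pin mm [ 4.398e+01 -1.000e-02 -2.200e-01] [0.01 0.02 0.05] F in pin [-0.8 -0.  -0.9] T [0.06 0.6  0.01] open 13.7 79.30224180221558
```

carry_out:
  increments:
    - [[0.01,0,0,0,0,0,1],[0.02,0,0,0,0,0,1],[0.03,0,0,0,0,0,1],[0.04,0,0,0,0,0,1],[0.04,0,0,0,0,0,1]]

```text
time_s: 11.9
ee_pos: [0.5455, 0.1677, 0.2056]
ee_rot: [0.258, -0.181, 0.949, 0.019]
ft_force: [0.3, 0.3, -2.4]
opening: 0.014
gripper_force: 79.3
```

```bash
python3 - <<'E'
from h import *
show()
E
```

```text
11.9 pin mm [39.99 -0.04 -0.22] [0.01 0.01 0.05] F in pin [-0.8  0.3 -2.2] T [0.06 0.66 0.  ] open 14.0 79.30225968360901
```

No contact force 7 mm past the flat, so it has entered the hole. I continue gently.

carry_out:
  increments:
    - [[0.02,0,0,0,0,0,1],[0.04,0,0,0,0,0,1],[0.06,0,0,0,0,0,1],[0.08,0,0,0,0,0,1],[0.1,0,0,0,0,0,1],[0.1,0,0,0,0,0,1]]

```text
time_s: 12.65
ee_pos: [0.5374, 0.1643, 0.2006]
ee_rot: [0.258, -0.181, 0.949, 0.019]
ft_force: [-0.1, -0.6, -1.0]
opening: 0.0138
gripper_force: 79.3
```

```bash
python3 - <<'E'
from h import *
show()
E
```

```text
12.65 pin mm [ 2.991e+01 -2.000e-02 -2.100e-01] [0.01 0.02 0.05] F in pin [-0.8 -0.4 -0.8] T [0.1  0.67 0.02] open 13.8 79.30187702178955
```

carry_out:
  increments:
    - [[0.02,0,0,0,0,0,1],[0.04,0,0,0,0,0,1],[0.06,0,0,0,0,0,1],[0.08,0,0,0,0,0,1],[0.1,0,0,0,0,0,1],[0.12,0,0,0,0,0,1],[0.14,0,0,0,0,0,1],[0.14,0,0,0,0,0,1]]

```text
time_s: 13.65
ee_pos: [0.5262, 0.1597, 0.1936]
ee_rot: [0.258, -0.181, 0.949, 0.019]
ft_force: [0.7, -0.1, -1.5]
opening: 0.0135
gripper_force: 79.3
```

```bash
python3 - <<'E'
from h import *
show()
E
```

```text
13.65 pin mm [15.88 -0.04 -0.23] [0.01 0.02 0.04] F in pin [-0.2 -0.3 -1.7] T [ 0.08  0.64 -0.01] open 13.5 79.30204153060913
```

carry_out:
  increments:
    - [[0.01,0,0,0,0,0,1],[0.02,0,0,0,0,0,1],[0.03,0,0,0,0,0,1],[0.03,0,0,0,0,0,1]]

```text
time_s: 14.15
ee_pos: [0.5238, 0.1587, 0.1922]
ee_rot: [0.258, -0.181, 0.949, 0.019]
ft_force: [0.1, -0.2, -2.0]
opening: 0.0141
gripper_force: 79.3
```

```bash
python3 - <<'E'
from h import *
show()
p=robot.snapshot("wrist")
a=cv2.resize(p["pixels"][60:260,220:420,::-1],(600,600),interpolation=cv2.INTER_CUBIC)
cv2.imwrite("pics/i.png",a)
E
```

```text
14.15 pin mm [12.99 -0.04 -0.21] [0.01 0.01 0.05] F in pin [-1.  -0.1 -1.8] T [0.09 0.61 0.02] open 14.1 79.30207014083862
```

View pics/i.png

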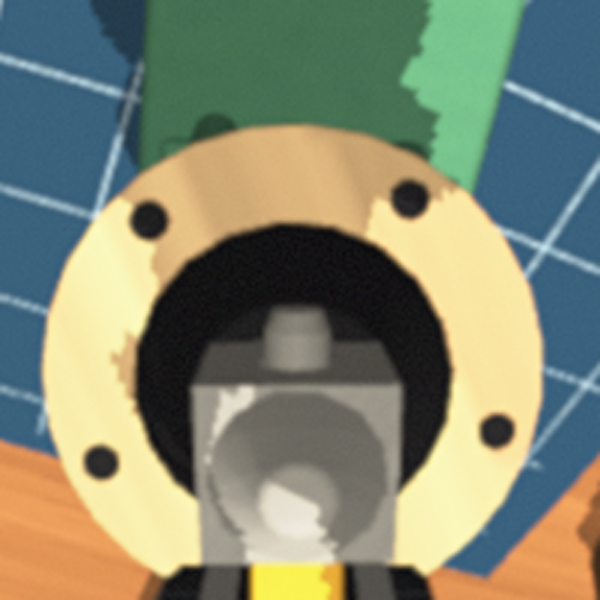

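The shank tip is out on the far side at (297,340), and the head is close to the flat at (297,565). I push the last bit until contact is felt.

carry_out:
  increments:
    - [[0.005,0,0,0,0,0,1],[0.01,0,0,0,0,0,1],[0.015,0,0,0,0,0,1],[0.015,0,0,0,0,0,1]]

```text
time_s: 14.7
ee_pos: [0.5235, 0.1585, 0.1923]
ee_rot: [0.259, -0.181, 0.949, 0.019]
ft_force: [6.8, 2.6, -0.6]
opening: 0.0139
gripper_force: 79.0
```

```bash
python3 - <<'E'
from h import *
show()
E
```

```text
14.7 pin mm [12.75 -0.06  0.09] [ 0.01 -0.1   0.05] F in pin [ 6.   0.1 -4.1] T [ 0.15 -0.64 -0.  ] open 13.9 78.95745992660522
```

The head is seated: motion stopped at the flat with about 6 N along the pin. I unload, open and retreat along the spindle axis.

carry_out:
  increments:
    - [[-0.012,0,0,0,0,0,1],[-0.012,0,0,0,0,0,1],[-0.012,0,0,0,0,0,0.7],[-0.012,0,0,0,0,0,0.6],[-0.012,0,0,0,0,0,0.6],[-0.012,0,-0.1,0,0,0,0.6],[-0.012,0,-0.3,0,0,0,0.6],[-0.012,0,-0.6,0,0,0,0.6],[-0.012,0,-1,0,0,0,0.8],[-0.012,0,-1,0,0,0,1],[-0.012,0,-1,0,0,0,1]]

```text
time_s: 16.08
ee_pos: [0.4753, 0.1457, 0.2786]
ee_rot: [0.258, -0.181, 0.949, 0.019]
ft_force: [-0.9, -0.1, 0.1]
opening: 0.0
gripper_force: 0.0
```

```bash
python3 - <<'E'
from h import *
show()
p=robot.snapshot("wrist");s=robot.snapshot("scene")
a=cv2.resize(p["pixels"][40:340,170:470,::-1],(400,400),interpolation=cv2.INTER_CUBIC)
b=cv2.resize(s["pixels"][170:250,335:415,::-1],(400,400),interpolation=cv2.INTER_CUBIC)
cv2.imwrite("pics/j.png",np.hstack([a,b]))
B=Bmat(D)
for n,X in(("shoulder",(.013,0,.008)),("hinge",(.047,0,0)),("tab",(.047+.072*.6,0,.072*.8)),("bar",(.047+.063*.6,0,.063*.8))): 
    print(n,((proj(p,O+B.apply(X),True)-[170,40])*4/3).round(),((proj(s,O+B.apply(X))-[335,170])*5+[400,0]).round())
for d in robot.recognise(s,"loop_tab")[:1]+robot.recognise(p,"loop_tab")[:1]: print(d["conf"])
for q in(s,p):
    for d in robot.recognise(q,"loop_tab")[:1]: print((B.inv().apply(w(q,d["centre"])-O)*1e3).round(1))
X=tgt(.118-TP[0],0,.105-TP[2],D);print(rel(*X))
E
```

```text
16.075 pin mm [ 1.269e+01 -3.000e-02  9.977e+01] [ 0.01 -0.    0.05] F in pin [-0.7  0.2  0.6] T [ 0.06  0.45 -0.05] open 0.0 0.0
shoulder [199. 199.] [596. 191.]
hinge [199. 250.] [632. 219.]
tab [199. 365.] [664. 122.]
bar [199. 349.] [660. 135.]
0.62
0.85
[83.4  0.7 38.5]
[59.7  3.5 10.5]
[-9.186e-01 -6.000e-04 -1.320e-02  1.000e-04 -4.000e-04  2.000e-04]
```

View pics/j.png

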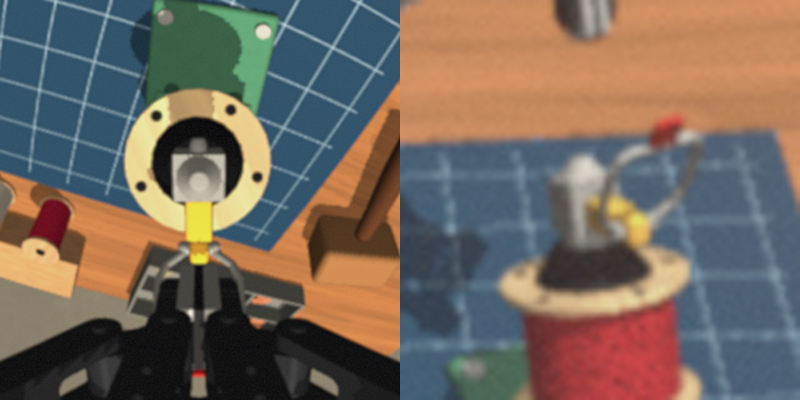

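The pin is in place (head on the flat, tip out on the far side), and the loop is still open with its tab at right-crop (668,128), as predicted. Now I go behind the tab with closed fingers.

carry_out:
  increments:
    - [[-0.3,0,-0.03,0,0,0,1],[-0.7,0,-0.03,0,0,0,1],[-0.93,0,-0.013,0,0,0,1],[-0.93,0,0.1,0,0,0,1],[-0.93,0,0.3,0,0,0,1],[-0.93,0,0.42,0,0,0,1],[-0.93,0,0.42,0,0,0,1]]

```text
time_s: 17.25
ee_pos: [0.5694, 0.1819, 0.2868]
ee_rot: [0.257, -0.181, 0.949, 0.019]
ft_force: [-0.1, 0.4, -0.4]
opening: 0.0002
gripper_force: 0.0
```

```bash
python3 - <<'E'
from h import *
show();print(rel(*tgt(.018-TP[0],0,.065-TP[2],D)),robot.get_state()["joints"].round(2))
E
```

```text
17.25 pin mm [1.0425e+02 9.0000e-02 5.6760e+01] [0.02 0.15 0.05] F in pin [-0.1  0.4 -0.3] T [0.03 0.46 0.08] open 0.2 0.0
[ 1.0006e+00 -1.0000e-04 -3.3800e-02  1.0000e-04 -8.0000e-04  3.0000e-04] [ 0.33 -0.04 -0.35  0.74 -0.03 -0.06]
```

carry_out:
  increments:
    - [[0.12,0,0,0,0,0,1],[0.24,0,0,0,0,0,1],[0.36,0,0,0,0,0,1],[0.48,0,0,0,0,0,1],[0.6,0,0,0,0,0,1],[0.7,0,0,0,0,0,1],[0.8,0,0,0,0,0,1],[0.9,0,0,0,0,0,1],[1,0,0,0,0,0,1],[1,0,0,0,0,0,1]]

```text
time_s: 18.5
ee_pos: [0.4895, 0.1485, 0.2384]
ee_rot: [0.258, -0.181, 0.949, 0.019]
ft_force: [-0.3, 0.3, 0.5]
opening: -0.0
gripper_force: 0.1
```

```bash
python3 - <<'E'
from h import *
show();p=robot.snapshot("wrist");s=robot.snapshot("scene")
a=cv2.resize(p["pixels"][40:340,170:470,::-1],(400,400),interpolation=cv2.INTER_CUBIC)
b=cv2.resize(s["pixels"][170:250,335:415,::-1],(400,400),interpolation=cv2.INTER_CUBIC)
cv2.imwrite("pics/k.png",np.hstack([a,b]))
B=Bmat(D)
for deg in(40,50,60):
    f=np.radians(deg);print(deg,((proj(p,O+B.apply((.047-.072*np.cos(f),0,.072*np.sin(f))),True)-[170,40])*4/3).round())
E
```

```text
18.5 pin mm [ 5.01 -0.06 57.77] [0.01 0.04 0.05] F in pin [0.1 0.4 0.6] T [ 0.04  0.39 -0.04] open -0.0 0.06803189378842944
40 [199. 215.]
50 [199. 246.]
60 [199. 281.]
```

View pics/k.png

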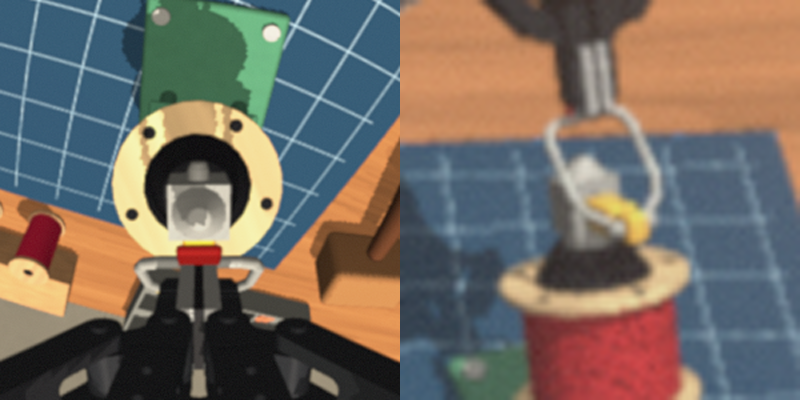

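The tab is at left-crop (199,254), so the loop stands at about 52°, exactly where the fingers pushed it, and the pin is unmoved. I push it further over.

carry_out:
  increments:
    - [[0.06,0,0.02,0,0,0,1],[0.12,0,0.05,0,0,0,1],[0.19,0,0.08,0,0,0,1],[0.19,0,0.08,0,0,0,1],[0.15,0,-0.05,0,0,0,1],[0.15,0,-0.2,0,0,0,1],[0.4,0,-0.2,0,0,0,1],[0.42,0,-0.1,0,0,0,1],[0.42,0,-0.1,0,0,0,1]]

```text
time_s: 19.73
ee_pos: [0.4518, 0.1335, 0.2261]
ee_rot: [0.258, -0.181, 0.949, 0.019]
ft_force: [0.2, 0.8, 0.1]
opening: 0.0
gripper_force: 0.0
```

```bash
python3 - <<'E'
from h import *
show();p=robot.snapshot("wrist");B=Bmat(D)
m=cv2.inRange(cv2.cvtColor(p["pixels"],cv2.COLOR_RGB2HSV),(172,150,90),(180,255,255))|cv2.inRange(cv2.cvtColor(p["pixels"],cv2.COLOR_RGB2HSV),(0,200,110),(5,255,255))
m[:,:270]=0;m[:,370:]=0;v,u=np.nonzero(m);print(len(u),u.mean(),v.mean(),v.min(),v.max())
for deg in(25,30,35,40,45,52):
    f=np.radians(deg);print(deg,proj(p,O+B.apply((.047-.072*np.cos(f),0,.072*np.sin(f))),True).round())
print(rel(*tgt(-.022-TP[0],0,.060-TP[2],D)))
E
```

```text
19.725 pin mm [-36.31  -0.09  67.26] [0.01 0.05 0.04] F in pin [ 0.5  0.7 -0.1] T [-0.03  0.48 -0.03] open 0.0 0.0<stdin>:4: RuntimeWarning: Mean of empty slice.
  ret = ret.dtype.type(ret / rcount)
Traceback (most recent call last):
ValueError: zero-size array to reduction operation minimum which has no identity
```

```bash
cat >> h.py <<'E'
def tabpos(deg,r=.072):
    f=np.radians(deg);return O+Bmat(D).apply((.047-r*np.cos(f),0,r*np.sin(f)))
def redtab(p,fish):
    hs=cv2.cvtColor(p["pixels"],cv2.COLOR_RGB2HSV)
    m=(((hs[...,0]>170)|(hs[...,0]<6))&(hs[...,1]>150)&(hs[...,2]>70)).astype(np.uint8)
    n,l,st,c=cv2.connectedComponentsWithStats(m)
    return [(st[i,4],c[i].round(1)) for i in range(1,n) if st[i,4]>3]
E
python3 - <<'E'
from h import *
for n,f in(("scene",0),("top",0),("wrist",1)):
    p=robot.snapshot(n)
    print(n,[(d,proj(p,tabpos(d),f).round()) for d in(7,20,30,37,45,55)])
    c0=proj(p,tabpos(35),f)
    print(" red",[x for x in redtab(p,f) if np.linalg.norm(x[1]-c0)<45])
    for q in("loop_tab","loop"):
        for d in robot.recognise(p,q)[:2]:
            X=Bmat(D).inv().apply(w(p,d["centre"])-O);print("  ",q,round(d["conf"],2),(X*1e3).round(1),proj(p,w(p,d["centre"]),f).round())
E
```

```text
scene [(7, array([367., 205.])), (20, array([367., 200.])), (30, array([368., 196.])), (37, array([368., 194.])), (45, array([369., 191.])), (55, array([370., 189.]))]
 red [(np.int32(21), array([367.7, 193.5]))]
   loop_tab 0.54 [ 7.3 -5.9 31.6] [370. 200.]
   loop 0.67 [ 9.6 -6.  26.3] [371. 202.]
   loop 0.6 [-509.2 -303.3   74.8] [226. 183.]
top [(7, array([275., 200.])), (20, array([274., 200.])), (30, array([274., 199.])), (37, array([273., 199.])), (45, array([272., 197.])), (55, array([271., 195.]))]
 red [(np.int32(30), array([273. , 198.1]))]
   loop_tab 0.65 [-59.1 278.6 -89.4] [190. 239.]
   loop_tab 0.64 [-511.1 -301.7   84. ] [440. 312.]
   loop 0.62 [ 7.2 -3.1 31.7] [271. 191.]
   loop 0.38 [-507.5 -298.8   82.7] [439. 311.]
wrist [(7, array([319., 217.])), (20, array([319., 231.])), (30, array([319., 247.])), (37, array([319., 260.])), (45, array([319., 276.])), (55, array([319., 298.]))]
 red []
   loop_tab 0.49 [ 2.6 13.8 34.5] [341. 272.]
   loop 0.63 [ 9.3 14.5 29.6] [342. 277.]
```

Scene (367.7,193.5) and top (273,198) both put the tab at about 37°. Now I press down on the tab from above, moving outward as it goes.

carry_out:
  increments:
    - [[0,0,0.06,0,0,0,1],[0,0,0.12,0,0,0,1],[0.01,0,0.17,0,0,0,1],[0.02,0,0.22,0,0,0,1],[0.025,0,0.26,0,0,0,1],[0.025,0,0.26,0,0,0,1]]

```text
time_s: 20.98
ee_pos: [0.4621, 0.1359, 0.2025]
ee_rot: [0.258, -0.181, 0.949, 0.019]
ft_force: [-0.3, -0.2, 0.2]
opening: 0.0003
gripper_force: 0.0
```

```bash
cat >> h.py <<'E'
def loopang():
    show()
    for n in("scene","top"):
        p=robot.snapshot(n);c0=proj(p,tabpos(20))
        print(n,[(d,proj(p,tabpos(d)).round(1).tolist()) for d in(7,15,24,37)],"red",[(int(a),c.tolist()) for a,c in redtab(p,0) if np.linalg.norm(c-c0)<14])
E
python3 -c "
from h import *
loopang()"
```

```text
20.975 pin mm [-38.95  -0.07  41.55] [0.01 0.04 0.05] F in pin [-0.2 -0.1  0.3] T [0.04 0.42 0.02] open 0.3 0.0
scene [(7, [367.4, 205.3]), (15, [367.2, 201.9]), (24, [367.4, 198.3]), (37, [368.2, 193.7])] red [(13, [367.0, 198.0])]
top [(7, [274.8, 199.7]), (15, [274.7, 200.1]), (24, [274.3, 199.9]), (37, [273.2, 198.6])] red [(10, [274.0, 197.9])]
```

carry_out:
  increments:
    - [[0.003,0,0.02,0,0,0,1],[0.006,0,0.04,0,0,0,1],[0.01,0,0.06,0,0,0,1],[0.015,0,0.08,0,0,0,1]]

```text
time_s: 21.58
ee_pos: [0.4644, 0.1363, 0.1947]
ee_rot: [0.258, -0.181, 0.949, 0.019]
ft_force: [-6.9, -2.9, 4.1]
opening: 0.0003
gripper_force: 3.6
```

```bash
python3 -c "
from h import *
loopang()"
```

```text
21.575 pin mm [-40.9   -0.1   33.59] [0.01 0.07 0.05] F in pin [-4.5 -0.5  7.3] T [-0.05  1.48  0.01] open 0.3 3.630494959652424
scene [(7, [367.4, 205.3]), (15, [367.2, 201.9]), (24, [367.4, 198.3]), (37, [368.2, 193.7])] red [(5, [366.8, 199.8])]
top [(7, [274.8, 199.7]), (15, [274.7, 200.1]), (24, [274.3, 199.9]), (37, [273.2, 198.6])] red [(10, [274.0, 198.1])]
```

carry_out:
  increments:
    - [[0.015,0,0.015,0,0,0,1],[0.025,0,0.03,0,0,0,1],[0.03,0,0.045,0,0,0,1],[0.03,0,0.06,0,0,0,1]]

```text
time_s: 22.18
ee_pos: [0.465, 0.1361, 0.1886]
ee_rot: [0.258, -0.181, 0.949, 0.019]
ft_force: [-25.9, -6.9, 24.9]
opening: 0.0002
gripper_force: 17.6
```

```bash
python3 -c "
from h import *
loopang()"
```

```text
22.175 pin mm [-43.46  -0.1   28.02] [0.01 0.02 0.05] F in pin [-10.6   1.3  35. ] T [0.17 2.64 0.04] open 0.2 17.597958021360682
scene [(7, [367.4, 205.3]), (15, [367.2, 201.9]), (24, [367.4, 198.3]), (37, [368.2, 193.7])] red []
top [(7, [274.8, 199.7]), (15, [274.7, 200.1]), (24, [274.3, 199.9]), (37, [273.2, 198.6])] red [(8, [274.4, 198.4])]
```

35 N is too much for this: the tab is being held inward by friction. I ease off and drag outward while pressing lightly.

carry_out:
  increments:
    - [[0,0,-0.01,0,0,0,1],[0.01,0,-0.01,0,0,0,1],[0.02,0,-0.01,0,0,0,1],[0.03,0,-0.01,0,0,0,1],[0.04,0,-0.01,0,0,0,1]]

```text
time_s: 22.9
ee_pos: [0.4616, 0.1348, 0.1873]
ee_rot: [0.258, -0.181, 0.949, 0.019]
ft_force: [-0.3, -0.7, 1.0]
opening: 0.0003
gripper_force: 0.3
```

```bash
python3 -c "
from h import *
loopang()"
```

```text
22.9 pin mm [-47.29  -0.09  28.72] [0.01 0.02 0.05] F in pin [-0.  -0.6  1.1] T [ 0.02  0.39 -0.  ] open 0.3 0.2877265278948471
scene [(7, [367.4, 205.3]), (15, [367.2, 201.9]), (24, [367.4, 198.3]), (37, [368.2, 193.7])] red [(6, [365.8, 201.7])]
top [(7, [274.8, 199.7]), (15, [274.7, 200.1]), (24, [274.3, 199.9]), (37, [273.2, 198.6])] red [(14, [274.5, 199.5])]
```

carry_out:
  increments:
    - [[0,0,0.01,0,0,0,1],[0,0,0.02,0,0,0,1],[0,0,0.025,0,0,0,1]]

```text
time_s: 23.38
ee_pos: [0.4628, 0.1351, 0.185]
ee_rot: [0.258, -0.181, 0.949, 0.019]
ft_force: [-1.0, -0.1, 0.5]
opening: 0.0004
gripper_force: 0.4
```

```bash
python3 -c "
from h import *
loopang()"
```

```text
23.375 pin mm [-47.33  -0.07  26.17] [0.01 0.03 0.05] F in pin [-0.6  0.3  0.9] T [ 0.05  0.58 -0.02] open 0.4 0.37096999178174883
scene [(7, [367.4, 205.3]), (15, [367.2, 201.9]), (24, [367.4, 198.3]), (37, [368.2, 193.7])] red [(4, [366.0, 202.5])]
top [(7, [274.8, 199.7]), (15, [274.7, 200.1]), (24, [274.3, 199.9]), (37, [273.2, 198.6])] red [(10, [274.4, 199.3])]
```

It's over the edge: 20 mm height with under 1 N. I continue down the flat.

carry_out:
  increments:
    - [[0,0,0.015,0,0,0,1],[0,0,0.03,0,0,0,1],[0,0,0.045,0,0,0,1],[0,0,0.06,0,0,0,1],[0,0,0.06,0,0,0,1]]

```text
time_s: 24.1
ee_pos: [0.4657, 0.1359, 0.1799]
ee_rot: [0.258, -0.181, 0.949, 0.019]
ft_force: [-0.6, -0.4, 0.6]
opening: -0.0003
gripper_force: 0.0
```

```bash
python3 -c "
from h import *
loopang()"
```

```text
24.1 pin mm [-47.26  -0.1   20.2 ] [0.01 0.02 0.05] F in pin [-0.3 -0.2  0.8] T [0.02 0.49 0.03] open -0.3 0.0
scene [(7, [367.4, 205.3]), (15, [367.2, 201.9]), (24, [367.4, 198.3]), (37, [368.2, 193.7])] red []
top [(7, [274.8, 199.7]), (15, [274.7, 200.1]), (24, [274.3, 199.9]), (37, [273.2, 198.6])] red [(14, [274.5, 198.6])]
```

carry_out:
  increments:
    - [[0,0,0.01,0,0,0,1],[0,0,0.02,0,0,0,1],[0,0,0.03,0,0,0,1],[0,0,0.03,0,0,0,1]]

```text
time_s: 24.7
ee_pos: [0.4671, 0.1362, 0.1773]
ee_rot: [0.258, -0.181, 0.949, 0.019]
ft_force: [-0.1, -0.5, 0.9]
opening: 0.0001
gripper_force: 0.5
```

```bash
python3 -c "
from h import *
loopang()
p=robot.snapshot('wrist');print([(d,proj(p,tabpos(d),1).round().tolist()) for d in(7,15,24)],[(int(a),c.tolist()) for a,c in redtab(p,0)])"
```

```text
24.7 pin mm [-47.36  -0.1   17.21] [0.01 0.03 0.05] F in pin [ 0.2 -0.5  0.9] T [0.05 0.56 0.01] open 0.1 0.5344282609439688
scene [(7, [367.4, 205.3]), (15, [367.2, 201.9]), (24, [367.4, 198.3]), (37, [368.2, 193.7])] red []
top [(7, [274.8, 199.7]), (15, [274.7, 200.1]), (24, [274.3, 199.9]), (37, [273.2, 198.6])] red [(11, [274.2, 198.4])]
[(7, [319.0, 269.0]), (15, [319.0, 281.0]), (24, [319.0, 299.0])] [(303, [316.3, 193.9]), (1009, [194.9, 262.1])]
```

carry_out:
  increments:
    - [[0,0,0.01,0,0,0,1],[0,0,0.02,0,0,0,1],[0,0,0.02,0,0,0,1]]

```text
time_s: 25.22
ee_pos: [0.468, 0.1365, 0.1755]
ee_rot: [0.258, -0.181, 0.949, 0.019]
ft_force: [-5.2, -2.2, 4.0]
opening: -0.0003
gripper_force: 3.0
```

```bash
python3 -c "
from h import *
show()
p=robot.snapshot('wrist')
for X in [(-.037,0,.011),(-.045,0,.011),(-.032,0,.011),(0,0,.025),(0,0,-.04),(-.06,0,-.06),(-.08,0,-.1)]: print(X,proj(p,O+Bmat(D).apply(X),1).round())
im=p['pixels'];print(im[185:300:5,312:330:6].tolist())"
```

```text
25.225 pin mm [-47.42  -0.11  15.24] [0.01 0.03 0.05] F in pin [-2.9 -0.5  6.2] T [ 0.    1.   -0.01] open -0.3 2.9722258244873956
(-0.037, 0, 0.011) [319. 251.]
(-0.045, 0, 0.011) [319. 236.]
(-0.032, 0, 0.011) [319. 260.]
(0, 0, 0.025) [319. 327.]
(0, 0, -0.04) [319. 268.]
(-0.06, 0, -0.06) [319. 177.]
(-0.08, 0, -0.1) [319. 143.]
[[[231, 196, 135], [233, 198, 136], [232, 197, 135]], [[146, 48, 40], [124, 33, 29], [148, 54, 45]], [[138, 26, 29], [120, 30, 31], [136, 29, 30]], [[229, 190, 131], [233, 197, 136], [219, 179, 123]], [[230, 195, 134], [233, 198, 137], [232, 195, 135]], [[231, 194, 135], [231, 195, 135], [234, 199, 138]], [[229, 192, 133], [231, 195, 136], [234, 199, 138]], [[229, 191, 132], [230, 193, 135], [233, 198, 138]], [[178, 144, 101], [173, 141, 97], [192, 155, 108]], [[18, 18, 19], [21, 19, 20], [20, 16, 19]], [[23, 23, 23], [20, 19, 23], [18, 20, 17]], [[93, 90, 85], [24, 19, 20], [92, 89, 84]], [[91, 89, 83], [21, 21, 20], [91, 90, 84]], [[91, 88, 81], [23, 22, 21], [92, 88, 83]], [[92, 89, 82], [20, 19, 20], [90, 87, 83]], [[90, 88, 82], [19, 19, 19], [88, 86, 80]], [[91, 87, 81], [23, 23, 22], [86, 82, 77]], [[99, 96, 90], [25, 23, 23], [89, 86, 80]], [[255, 253, 244], [77, 73, 71], [188, 181, 169]], [[78, 76, 72], [77, 73, 71], [98, 95, 88]], [[27, 27, 27], [77, 74, 70], [28, 27, 27]], [[24, 24, 25], [75, 72, 68], [32, 30, 29]], [[36, 38, 38], [79, 75, 70], [30, 32, 30]]]
```

carry_out:
  increments:
    - [[0,0,0.005,0,0,0,1],[0,0,0.01,0,0,0,1],[0,0,0.01,0,0,0,1]]

```text
time_s: 25.65
ee_pos: [0.4684, 0.1366, 0.1747]
ee_rot: [0.258, -0.181, 0.949, 0.019]
ft_force: [-6.5, -3.0, 5.6]
opening: -0.0
gripper_force: 4.3
```

```bash
python3 -c "
from h import *
show()"
```

```text
25.65 pin mm [-47.44  -0.13  14.3 ] [0.01 0.03 0.05] F in pin [-3.4 -0.9  8.4] T [-0.09  1.21  0.06] open -0.0 4.317111881682649
```

carry_out:
  increments:
    - [[0,0,-0.2,0,0,0,1],[0,0,-0.6,0,0,0,1],[-0.3,0,-0.9,0,0,0,1],[-0.6,0,-0.9,0,0,0,1],[-0.6,0,-0.9,0,0,0,1]]

```text
time_s: 26.28
ee_pos: [0.4747, 0.1457, 0.2838]
ee_rot: [0.259, -0.181, 0.948, 0.019]
ft_force: [-0.8, -0.1, -0.2]
opening: -0.0
gripper_force: 0.0
```

```bash
python3 - <<'E'
from h import *
loopang()
p=robot.snapshot("wrist");np.savez("w6.npz",**{k:np.array(p[k]) for k in("pixels","camera_matrix","R","t")})
B=Bmat(D)
print([(d,proj(p,tabpos(d),1).round(1).tolist()) for d in(0,3,7,11,15,20)],[(int(a),c.tolist()) for a,c in redtab(p,1)])
for n,X in(("shoulder",(.013,0,.008)),("headend",(.055,0,.006)),("sq-",(-.013,-.014,.015)),("sq+",(-.013,.014,.015)),("sq f",(.013,.014,.015))): print(n,proj(p,O+B.apply(X),1).round(1))
for q in("loop_tab","loop","hitch_pin"):
    for m in robot.masks_of(p,q)[:1]:
        v,u=np.nonzero(m["mask"]);print(q,round(m["conf"],2),len(u),u.mean().round(1),v.mean().round(1),u.min(),u.max(),v.min(),v.max())
E
```

```text
26.275 pin mm [ 1.4840e+01 -6.0000e-02  1.0458e+02] [ 0.02 -0.11  0.05] F in pin [-0.8  0.2  0.2] T [0.08 0.48 0.02] open -0.0 0.0
scene [(7, [367.4, 205.3]), (15, [367.2, 201.9]), (24, [367.4, 198.3]), (37, [368.2, 193.7])] red []
top [(7, [274.8, 199.7]), (15, [274.7, 200.1]), (24, [274.3, 199.9]), (37, [273.2, 198.6])] red []
[(0, [318.9, 138.7]), (3, [318.9, 139.2]), (7, [318.9, 140.3]), (11, [318.9, 142.0]), (15, [318.9, 144.1]), (20, [318.9, 147.6])] [(488, [318.4, 139.0]), (680, [209.2, 206.0])]
shoulder [318.9 189. ]
headend [318.8 238.5]
sq- [299.7 156.7]
sq+ [338.1 156.7]
sq f [337.6 191.2]
loop_tab 0.68 1716 318.9 169.3 284 353 128 222
loop 0.75 1266 162.4 198.0 142 182 172 223
hitch_pin 0.62 2726 318.4 185.3 284 352 128 236
```

carry_out:
  increments:
    - [[0.3,0,0,0,0,0,1],[0.7,0,0,0,0,0,1],[1,0,0,0,0,0,1],[1,0,0,0,0,0,1],[1,0,0,0,0,0,1]]

```text
time_s: 27.2
ee_pos: [0.3937, 0.1118, 0.2336]
ee_rot: [0.259, -0.181, 0.949, 0.019]
ft_force: [1.2, -0.1, -0.4]
opening: -0.0002
gripper_force: 0.0
```

```bash
python3 - <<'E'
from h import *
show();B=Bmat(D)
p=robot.snapshot("wrist");p0=dict(np.load("w6.npz"));t=robot.snapshot("top");s=robot.snapshot("scene")
for a,b in zip((p0,p,t,s),(1,1,0,0)):
    print([(d,proj(a,tabpos(d),b).round(1).tolist()) for d in(3,7,11,15,20)],[(int(A),c.tolist()) for A,c in redtab(a,b) if np.linalg.norm(c-proj(a,tabpos(10),b))<30])
c0=[c for A,c in redtab(p0,1)][0];c=min(redtab(p,1),key=lambda x:np.linalg.norm(x[1]-proj(p,tabpos(8),1)))[1]
X=B.inv().apply(tri([ray(p0,c0,1),ray(p,c,1)])-O)*1e3;print("tab top face in bearing mm",X.round(1))
cv2.imwrite("pics/l.png",cv2.resize(p["pixels"][40:200,240:400,::-1],(600,600),interpolation=cv2.INTER_CUBIC))
np.savez("w7.npz",**{k:np.array(p[k]) for k in("pixels","camera_matrix","R","t")})
E
```

```text
27.2 pin mm [-86.3   -0.22 104.6 ] [ 0.01 -0.06  0.04] F in pin [ 0.7 -0.5 -1. ] T [ 0.06  0.45 -0.05] open -0.2 0.0
[(3, [318.9, 139.2]), (7, [318.9, 140.3]), (11, [318.9, 142.0]), (15, [318.9, 144.1]), (20, [318.9, 147.6])] [(488, [318.4, 139.0])]
[(3, [319.1, 256.8]), (7, [319.1, 259.9]), (11, [319.1, 263.5]), (15, [319.1, 267.5]), (20, [319.2, 273.1])] []
[(3, [274.7, 199.4]), (7, [274.8, 199.7]), (11, [274.7, 200.0]), (15, [274.7, 200.1]), (20, [274.5, 200.1])] [(27, [275.1, 199.9])]
[(3, [367.5, 207.0]), (7, [367.4, 205.3]), (11, [367.3, 203.6]), (15, [367.2, 201.9]), (20, [367.3, 199.9])] []
tab top face in bearing mm [ -11.5   -1.7 -173.1]
```

carry_out:
  increments:
    - [[-0.3,0,0,0,0,0,1],[-0.45,0,0,0,0,0,1],[-0.45,0,0,0,0,0,1],[-0.45,0,0,0,0,0,1]]

```text
time_s: 27.85
ee_pos: [0.4285, 0.1265, 0.2546]
ee_rot: [0.257, -0.181, 0.949, 0.019]
ft_force: [0.2, -0.3, 0.0]
opening: 0.0001
gripper_force: 0.0
```

```bash
cat > m.py <<'E'
from h import *
show();B=Bmat(D)
p=robot.snapshot("wrist");p0=dict(np.load("w6.npz"))
print([(d,proj(p,tabpos(d),1).round(1).tolist()) for d in(0,3,7,11,15,20)])
r=[(a,c) for a,c in redtab(p,1) if abs(c[0]-319)<20];print(r)
c0=[c for A,c in redtab(p0,1)][0]
for a,c in r[:3]: print("tab top in bearing mm",(B.inv().apply(tri([ray(p0,c0,1),ray(p,c,1)])-O)*1e3).round(1))
# control: spindle rim (dark/bright) edge not used; shank tip expected pixel
print("expected tab top centre closed",(-24.5,0,10.5))
E
python3 m.py
```

```text
27.85 pin mm [-4.3140e+01 -5.0000e-02  1.0403e+02] [0.02 0.08 0.05] F in pin [ 0.  -0.4 -0. ] T [0.05 0.52 0.05] open 0.1 0.0
[(0, [318.9, 207.3]), (3, [318.9, 208.8]), (7, [318.9, 211.2]), (11, [318.9, 214.1]), (15, [318.9, 217.6]), (20, [318.9, 222.7])]
[(np.int32(434), array([318.3, 209.4]))]
tab top in bearing mm [-25.3  -0.4   6.8]
expected tab top centre closed (-24.5, 0, 10.5)
```

```bash
python3 - <<'E'
from h import *
p0=dict(np.load("w6.npz"));B=Bmat(D)
hs=cv2.cvtColor(p0["pixels"],cv2.COLOR_RGB2HSV);m=cv2.inRange(hs,(18,140,90),(36,255,255));m[:,:290]=0;m[:,350:]=0;m[:165]=0
v,u=np.nonzero(m);print("yellow",len(u),u.mean(),v.min(),v.max(),[ (y,u[v==y].min(),u[v==y].max()) for y in range(v.min(),v.max(),6) if (v==y).any()])
for x in(.012,.013,.015): print(x,proj(p0,O+B.apply((x,0,.008)),1).round(1))
print("40 head end",proj(p0,O+B.apply((.055,0,.006)),1).round(1), robot.get_state()["time_s"])
s=robot.snapshot("scene");hs=cv2.cvtColor(s["pixels"],cv2.COLOR_RGB2HSV);m=cv2.inRange(hs,(22,140,90),(36,255,255));v,u=np.nonzero(m[195:235,355:400]);print("scene yellow",u.mean()+355,v.mean()+195, proj(s,O+B.apply((.055,0,0))),proj(s,O+B.apply((.035,0,.006))))
E
```

```text
yellow 827 318.5175332527207 191 237 [(191, np.int64(311), np.int64(327)), (197, np.int64(309), np.int64(328)), (203, np.int64(309), np.int64(328)), (209, np.int64(309), np.int64(328)), (215, np.int64(309), np.int64(328)), (221, np.int64(311), np.int64(326)), (227, np.int64(312), np.int64(325)), (233, np.int64(312), np.int64(325))]
0.012 [318.9 187.7]
0.013 [318.9 189. ]
0.015 [318.9 191.5]
40 head end [318.8 238.5] 27.9
scene yellow 378.9473684210526 211.8421052631579 [383.00348771 214.39282229] [378.67156396 210.56057904]
```

The tab measures closed: its top face is at bearing (-25, 0, 7) mm, and it stopped against the shank at 8 N. The head is still on the flat and the arm is clear. Handing in.

```bash
python3 -c "
from h import *
print(robot.job_done())"
```

```text
the job is handed in; nothing more can be done
None
```

The hitch pin is through the cross hole with its head against the flat, and its loop is closed over the spindle's end by measurement; I handed the job in at about 28 s with the arm clear. While closing the loop, the fingertips briefly pressed the tab with about 35 N before I eased off, more than the 8–20 N stated and near the 40 N limit.

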